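Trace a dryer liner's corner weld with a crack probe

TASK

Check the weld in the bottom corner of the stainless liner section for cracks: take the pen probe from its fork stand and run its sprung ball tip slowly along the corner seam, under the tray runner, from the end nearest the robot to the far end, keeping the spring lightly pressed in at every check point. Then hang the probe back in the fork stand, upright, and let go. Never load the liner with more than 15 N, and leave the other things on the bench where they are.

Things in the scene. Friction and masses are not known exactly. Their poses are not given: they have to be found in the camera images.
- panel: Fixed L of bare stainless sheet: floor pan 220 mm along x, y = -105 to +5 mm, 4 mm thick; upright louvred wall 220 mm long, 150 mm high, inner face at y = 0. The weld seam runs along x in their inner corner (y = 0, z = 4 mm). Origin on the bench under the seam's middle; z up, +x from the seam's near end to its far end; the open side looks along -y (roughly the robot's right).
- runner (a point): Middle of the outer rod of the tray runner over the seam: two 8 mm rods along panel x, axes 22 and 45 mm before the wall at z = 125 mm, on 6 mm brackets at x = +-105 mm (z = 114 to 136 mm, out to y = -51 mm). The upright probe does not fit: it must pass in front of the rods, its top leaning away from the wall, 30 to 50 degrees from vertical (38 is comfortable).
- seam_0 (a point): Check point 0 on the seam's corner line (z = 4 mm above the bench, on the wall's inner face), at the near end of the dark, 150 mm long weld bead (the end nearest the robot), 35 mm in from the pan's end. A 4 mm radius ball touching pan and wall has its centre 4 mm in front of the wall and 4 mm above this point.
- seam_1 (a point): Check point 1 on the seam's corner line (z = 4 mm above the bench, on the wall's inner face), 25 mm from the near end.
- seam_2 (a point): Check point 2 on the seam's corner line (z = 4 mm above the bench, on the wall's inner face), 50 mm from the near end.
- seam_3 (a point): Check point 3 on the seam's corner line (z = 4 mm above the bench, on the wall's inner face), 75 mm from the near end.
- seam_4 (a point): Check point 4 on the seam's corner line (z = 4 mm above the bench, on the wall's inner face), 100 mm from the near end.
- seam_5 (a point): Check point 5 on the seam's corner line (z = 4 mm above the bench, on the wall's inner face), 125 mm from the near end.
- seam_6 (a point): Check point 6 on the seam's corner line (z = 4 mm above the bench, on the wall's inner face), 150 mm from the near end (the bead's far end, 35 mm in from the pan's far end).
- stand: Fixed fork stand, dark steel: foot 90 x 90 x 8 mm, post at its +x side (x = 31 to 45 mm), level fork with its top at z = 135 mm, 8 mm thick. Two tines along x from -30 to +20 mm, the gap between them 24 mm wide, centred on y = 0, open towards -x and closed beyond x = 20 mm. Origin on the bench under the middle of the gap, where the probe hangs.
- probe: Pen probe, about 160 g, hanging upright in the fork by its collar. Origin at the centre of the collar's underside, z along the pen towards the handle. Collar 44 mm across, z = 0 to 6 mm; square grey handle 22 x 22 mm, z = 6 to 76 mm, sides along x and y (grip it here from above, fingertips clear of the collar); steel shaft 12 mm across down to z = -85 mm, then the sprung tip.
- probe_ball (a point): Centre of the probe's steel tip ball, 4 mm radius, on the pen's axis 110 mm below the collar's underside when the spring is out; the ball ends 114 mm below it.
- probe_tip (a joint): How far the sprung tip is pushed into the probe along its axis, m: 0 when free, 0.012 fully in. About 0.3 N to start and 300 N/m after that (1.8 N at 5 mm).
- bowl: Bystander: stainless bowl, 130 mm wide, 55 mm high, origin under its middle.
- bottle: Bystander: white plastic bottle, 66 mm diameter, 190 mm high, origin under its middle.
- fish_tray: Bystander: aluminium tray with four dried fish, 300 x 200 x 28 mm, origin under its middle.
- brush: Bystander: hand brush with a white handle, lying on the bench, origin under it.

How it is judged:
By the outcome, as a careful person would: the job done as asked, in the order asked, and still so for the second after the job is handed in, with the robot touching nothing.
It also fails if it takes over 72 s, if anything falls off the work surface, if the arm or the gripper's body presses on something with over 40 N, if the wrist force passes 120 N, or if a joint passes its speed limit or range.

ROBOT

A 7-joint arm with a two-finger parallel gripper is mounted at the origin on the work surface. World frame = base frame: x ahead of the robot, y to its left, z up, the work surface at z = 0. Lengths are in m, angles in rad, forces in N, time in s.
With the tool pointing down it reaches from about 0.4 to 0.85 m from the base axis. Payload 4.5 kg.
Tool frame: the origin (TCP) lies between the finger pads; the fingertips stand r.tip_reach ahead of it and the grasp point (between the pads) lies 3 mm ahead of it (r.tip_reach is the distance from the TCP to the fingertips, in m); z points along the fingers, y is the line along which they close (so a half turn about z gives the same grasp; the last joint's range is limited). The gripper opens to 88 mm and grips with 3 to 60 N. Pads are 18 mm wide; open, the fingers measure 123 mm over their backs; the gripper's body (75 mm by 187 mm) begins 45 mm behind the grasp point.
Start: joints at [1.138, 0.689, -0.195, 1.565, 0.157, 0.902, -0.215], TCP at [0.281, -0.558, 0.261] pointing down, gripper open.
Joint ranges: [-3.01, 3.01], [-0.46, 2.08], [-1.47, 1.51], [0.13, 2.56], [-1, 4.14], [0.04, 2.09], [-2.66, 2.66]. Speed limits (rad/s): [2.57, 2.57, 3.14, 3.14, 3.14, 3.14, 3.14].

INTERFACE

Orientations are given as a unit quaternion [x, y, z, w].
In Python, from plant import r gives the robot as it stands.
- The arm moves only by the tool step_arm, never from a script. Its argument "motion" is a list of rows, each an object with "dp": the shift along the tool's x, y, z in mm, a list of three; "twist": the turn, a rotation vector about the tool's x, y, z in rad, a list of three; "hand": the opening, from -1 (shut) to 1 (fully open). In form: [{"dp": [dx, dy, dz], "twist": [rx, ry, rz], "hand": hand}, ...]. A call has 1 to 5 rows; each row is the pose to reach, as a shift and turn from the pose commanded when the call began, along the tool's axes at that moment; what a row does not reach only later rows make up. A row lasts 1/8 s, in which the tool goes at most 62.5 mm and 10.7 degrees, less where a joint would pass 70% of its speed; a pose out of reach is approached as far as the arm can. A call with a gripper value outside its range is refused whole. The fingers move at their own pace and stop on an object; "force" is the grip in N (left out, the last holds). Time passes only in rows, so rows that repeat a pose let the fingers close. It gives the time, the measured TCP pose, the force, the opening and the grip force at its end, in the units of the state.
- r.get_state(): the state, without advancing time (a new reading comes with each control period).
- r.snapshot(name): name is "scene" or "top" or "wrist"; returns a dict with "pixels" (420x560x3 uint8, red, green, blue), "depth" (420x560 float32, m along the optical axis (not along the pixel's ray), 0 where there is no reading), "fx", "fy", "cx", "cy" (pixels), "D" ([k1, k2, p1, p2, k3] as OpenCV has them; the pictures are not rectified), "xyz" and "orientation" of the camera in the world; the wrist camera has in their place "mount" (4x4, takes a point from camera to tool coordinates, whose origin is the TCP and whose axes are the flange's). Camera axes: x right, y down, z forward; pixel columns grow to the right and rows downward; lengths in m; the calibration is good to about 2 mm. A picture is of the moment at which its call begins: read the wrist's pose just before it.
- r.finish_job(): hands the job in; it is judged then, once.
Trained networks look in the newest picture that a camera, given by its name, has taken for a name from the list of things; names that differ only in an ending like _2 or _b are one class to them, and where a whole thing is asked for, a point or a joint stands for the part that bears it (a point fixed in the world has none). Each returns a list of dicts, best first, with "score" (0 to 1); they miss things now and then, are a little off and sometimes report something else, mostly with a low value. They report only what shows in the picture. A call takes as long as a camera call.
- r.search_frame(camera, thing): "at" ([x, y, z] in m, in the coordinates of the camera as it stood for that picture, good to about 4 mm: the middle of the surface that is visible of it).
The state is a dict: "clock": time; "q": joint angles; "qd": joint speeds; "joint_torque": joint torques, N m; "tool_pos": TCP position; "eef_rot": TCP orientation; "contact_force": force on the tool from outside, world axes, zero at the start; "moment": the same for the moment, N m; "opening": opening from 0.0 (shut) to 1.0 (fully open); "finger_force": force on a finger pad.
Only numpy, scipy, OpenCV 4.12 (cv2) and the standard library are available. Lean on these libraries where they do the work, as an engineer would, in place of code of your own. Each camera call takes 0.05 s, during which the arm holds its last target. There are 200 camera calls.

## Working session

There is one attempt and no reset: what is moved stays moved. The work goes in short steps, Python scripts to look and compute and a tool call to move; the robot and the scene stay as the last step left them, time stands still between calls to the robot, and variables do not carry over. Pictures are saved under pics/ and viewed, at most 10 in all, crops included, and the job is handed in when it is done.

Besides the shell and the picture viewer there is one more tool, called as name(argument=value, ...), one argument or row to a line, values as JSON. step_arm: Moves the arm, as the interface text tells. Its arguments: {"type":"object","properties":{"motion":{"type":"array"},"force":{"type":"number"}},"required":["motion"]}

```bash
mkdir -p pics; ls; cat > h.py <<'E'
import numpy as np, cv2
from scipy.spatial.transform import Rotation as R
from plant import r
def snap(n):
    s=r.get_state(); d=r.snapshot(n)
    if "mount" in d:
        T=np.eye(4);T[:3,:3]=R.from_quat(s["eef_rot"]).as_matrix();T[:3,3]=s["tool_pos"];M=T@np.array(d["mount"])
    else:
        M=np.eye(4);M[:3,:3]=R.from_quat(d["orientation"]).as_matrix();M[:3,3]=d["xyz"]
    d["M"]=M; return d
def K(d): return np.array([[d["fx"],0,d["cx"]],[0,d["fy"],d["cy"]],[0,0,1.]])
def cloud(d):
    h,w=d["depth"].shape; u,v=np.meshgrid(np.arange(w),np.arange(h))
    p=cv2.undistortPoints(np.stack([u,v],-1).reshape(-1,1,2).astype(float),K(d),np.array(d["D"])).reshape(h,w,2)
    z=d["depth"]; P=np.dstack([p[...,0]*z,p[...,1]*z,z])
    W=P@d["M"][:3,:3].T+d["M"][:3,3]; W[z==0]=np.nan; return W
def proj(d,W):
    Mi=np.linalg.inv(d["M"]); c=np.atleast_2d(W)@Mi[:3,:3].T+Mi[:3,3]
    return cv2.projectPoints(c.reshape(-1,1,3),np.zeros(3),np.zeros(3),K(d),np.array(d["D"]))[0].reshape(-1,2)
def find(d,cam,t,n=1):
    return [(round(o["score"],2),np.round(d["M"][:3,:3]@np.array(o["at"])+d["M"][:3,3],4)) for o in r.search_frame(cam,t)[:n]]
E
python3 - <<'E'
from h import *
print(r.tip_reach, r.get_state())
for c in("scene","top"):
    d=snap(c); cv2.imwrite(f"pics/{c}0.png",d["pixels"][...,::-1]); print(c,d["xyz"])
    np.save(f"{c}.npy",cloud(d))
    for t in["panel","runner","seam_0","seam_3","seam_6","stand","probe","probe_ball","bowl","bottle","fish_tray","brush"]:
        print(t,find(d,c,t,2))
E
```

```text
pics
0.022 {'clock': 0.0, 'q': array([ 1.13775821,  0.68996058, -0.1945083 ,  1.56634878,  0.15732363,
        0.90247057, -0.21510956]), 'qd': array([-0.00177956,  0.00049116,  0.00110222, -0.00225324,  0.00039109,
       -0.0004491 ,  0.00040343]), 'joint_torque': array([ 1.25112238e-04, -5.27569091e+01, -1.26703631e+00, -1.53426558e+01,
       -5.26219199e-02,  6.56638818e-03,  1.99475012e-04]), 'tool_pos': array([ 0.2809791 , -0.55762425,  0.25992318]), 'eef_rot': array([ 9.72870933e-01,  2.31346802e-01, -2.80175608e-04, -8.52002738e-04]), 'contact_force': array([-0.03980044,  0.26359377,  0.01483734]), 'moment': array([ 0.0422058 , -0.09767472, -0.02160268]), 'finger_force': 0.0, 'opening': 1.0000008584628852}
scene [ 1.34985118 -0.4155509   0.83028502]
panel [(0.66, array([0.5591, 0.1049, 0.0284]))]
runner [(0.67, array([0.5565, 0.1046, 0.0254]))]
seam_0 [(0.88, array([0.5516, 0.1019, 0.0239]))]
seam_3 [(0.88, array([0.5516, 0.1019, 0.0239]))]
seam_6 [(0.88, array([0.5516, 0.1019, 0.0239]))]
stand [(0.88, array([ 0.6292, -0.1712,  0.0674]))]
probe [(0.93, array([ 0.5994, -0.163
[... 385 characters left out ...]
0868, 0.005 ]))]
runner [(0.97, array([0.548 , 0.0864, 0.0037])), (0.63, array([0.6218, 0.4059, 0.1243]))]
seam_0 [(0.87, array([0.5516, 0.0836, 0.0008]))]
seam_3 [(0.87, array([0.5516, 0.0836, 0.0008]))]
seam_6 [(0.87, array([0.5516, 0.0836, 0.0008]))]
stand [(0.7, array([ 0.5852, -0.1478,  0.0071]))]
probe [(0.75, array([ 0.581 , -0.1509,  0.1588])), (0.32, array([0.5505, 0.0839, 0.0012]))]
probe_ball [(0.33, array([0.6222, 0.4058, 0.1251]))]
bowl [(0.79, array([ 0.8053, -0.009 ,  0.0205]))]
bottle [(0.66, array([0.6225, 0.403 , 0.1246])), (0.37, array([0.5516, 0.0831, 0.0024]))]
fish_tray [(0.94, array([ 5.309e-01, -5.534e-01,  3.000e-04]))]
brush [(0.74, array([0.3793, 0.3823, 0.0125]))]
```

View pics/scene0.png

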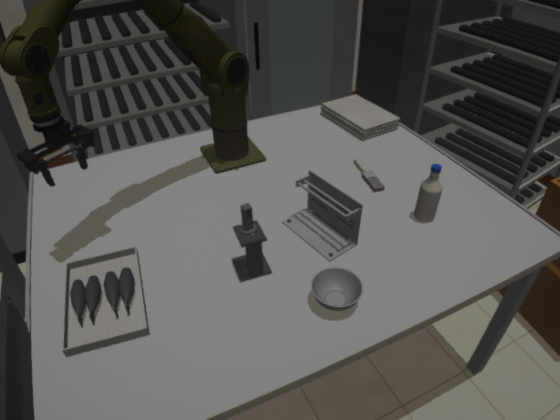

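View pics/top0.png

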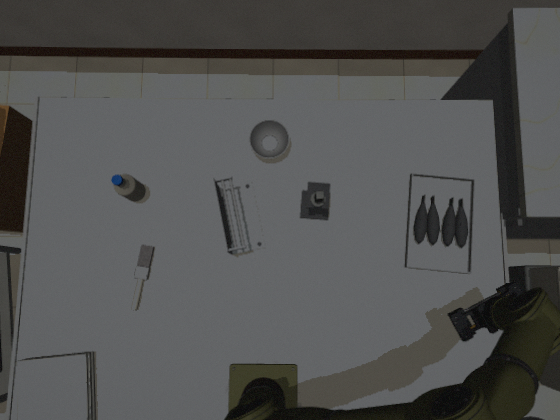

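The scene view shows the probe in its stand at about (250,240), the liner at (322,215) and the bowl at (337,290). In the top view the liner wall runs from (218,180) to (245,255), open to the right. The stand is at (316,200).

```bash
python3 - <<'E'
from h import *
d=snap("wrist"); print(np.round(d["mount"],3),d["fx"],d["cx"],d["cy"],d["D"])
W=np.load("top.npy")
def box(x0,x1,y0,y1,z0,z1):
    m=(W[...,0]>x0)&(W[...,0]<x1)&(W[...,1]>y0)&(W[...,1]<y1)&(W[...,2]>z0)&(W[...,2]<z1); return W[m]
for nm,b in dict(collar=(.5,.7,-.25,-.05,.10,.3),foot=(.5,.7,-.25,-.05,.005,.03),wall=(.4,.7,0,.2,.1,.25)).items():
    p=box(*b); print(nm,len(p),p.mean(0) if len(p) else 0)
    if len(p): print(cv2.minAreaRect((p[:,:2]*1000).astype(np.float32)), np.percentile(p[:,2],[5,50,95]))
s=r.get_state(); print(R.from_quat(s["eef_rot"]).as_matrix().round(3))
E
```

```text
[[-0.    -0.949 -0.316  0.082]
 [ 1.    -0.     0.     0.   ]
 [-0.    -0.316  0.949 -0.125]
 [ 0.     0.     0.     1.   ]] 310.2138742529255 280.2949098615065 217.02761994294588 [-0.00382887  0.          0.          0.          0.        ]
collar 565 [ 0.59930788 -0.15687128  0.14655419]
((600.7329711914062, -157.982177734375), (66.34041595458984, 77.9591064453125), 85.80817413330078) [0.12998065 0.13631344 0.21145436]
foot 477 [ 0.58112035 -0.1465824   0.00787091]
((598.6831665039062, -150.11886596679688), (197.5881805419922, 197.8815460205078), 0.20340260863304138) [0.00517069 0.00732393 0.01256762]
wall 721 [0.54582139 0.10628121 0.13108956]
((545.00634765625, 104.29825592041016), (222.8690948486328, 58.3137092590332), 12.31741714477539) [0.1120576  0.1294585  0.15052944]
[[ 0.893  0.45   0.   ]
 [ 0.45  -0.893 -0.   ]
 [ 0.     0.    -1.   ]]
```

step_arm(
  motion=[
    {"dp": [45, -24, -20], "twist": [0, 0, 0.05], "hand": 1},
    {"dp": [90, -48, -40], "twist": [0, 0, 0.1], "hand": 1},
    {"dp": [135, -73, -60], "twist": [0, 0, 0.15], "hand": 1},
    {"dp": [180, -97, -80], "twist": [0, 0, 0.2], "hand": 1},
    {"dp": [225, -121, -100], "twist": [0, 0, 0.25], "hand": 1},
  ],
)

```text
clock: 1.98
tool_pos: [0.4286, -0.3473, 0.3616]
eef_rot: [0.994, 0.107, 0.0, 0.0]
contact_force: [0.5, -0.1, -0.1]
opening: 1.001
finger_force: 0.0
```

step_arm(
  motion=[
    {"dp": [41, -38, -4], "twist": [0, 0, 0.04], "hand": 1},
    {"dp": [82, -76, -8], "twist": [0, 0, 0.08], "hand": 1},
    {"dp": [123, -114, -12], "twist": [0, 0, 0.12], "hand": 1},
    {"dp": [164, -152, -16], "twist": [0, 0, 0.16], "hand": 1},
    {"dp": [205, -190, -20], "twist": [0, 0, 0.217], "hand": 1},
  ],
)

```text
clock: 2.6
tool_pos: [0.5879, -0.1176, 0.381]
eef_rot: [1.0, -0.001, 0.0, 0.0]
contact_force: [1.4, -1.4, -0.4]
opening: 1.002
finger_force: 0.0
```

step_arm(
  motion=[
    {"dp": [35, -35, 0], "twist": [0, 0, 0], "hand": 1},
    {"dp": [60, -56, 0], "twist": [0, 0, 0], "hand": 1},
    {"dp": [60, -56, 0], "twist": [0, 0, 0], "hand": 1},
    {"dp": [60, -56, 0], "twist": [0, 0, 0], "hand": 1},
  ],
)

```text
clock: 3.1
tool_pos: [0.6465, -0.0642, 0.3805]
eef_rot: [1.0, -0.001, -0.0, 0.001]
contact_force: [-0.0, -0.2, 0.0]
opening: 1.002
finger_force: 0.0
```

```bash
python3 - <<'E'
from h import *
import pickle
d=snap("wrist"); pickle.dump(d,open("w1.pkl","wb")); cv2.imwrite("pics/w1.png",cv2.resize(d["pixels"],(784,588))[...,::-1])
print(r.get_state()["tool_pos"],r.get_state()["clock"])
for t in["seam_3","stand","probe"]: print(t,find(d,"wrist",t,2))
E
```

```text
[ 0.64635295 -0.06469488  0.38078671] 3.15
seam_3 [(0.74, array([0.5755, 0.1006, 0.0057]))]
stand [(0.89, array([ 0.6131, -0.1444,  0.1351]))]
probe [(0.96, array([ 0.599 , -0.1566,  0.1783])), (0.41, array([0.6267, 0.3847, 0.014 ]))]
```

View pics/w1.png

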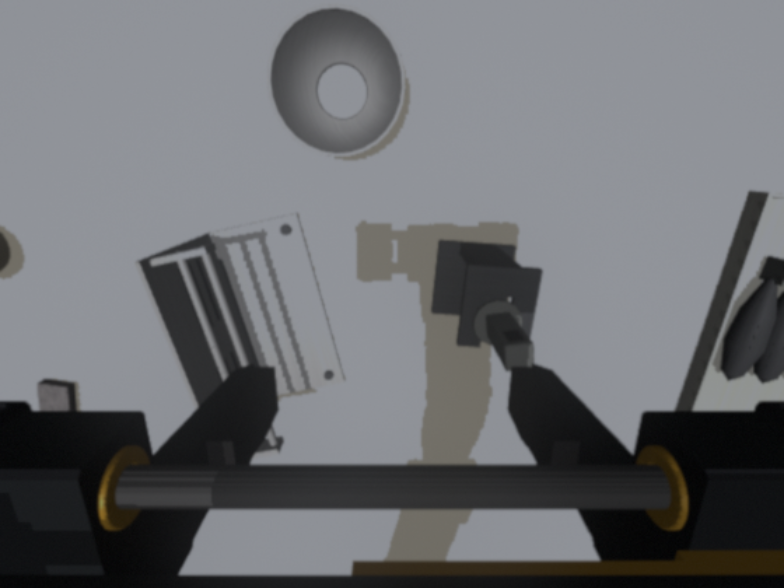

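The wrist view shows the liner from (140,260) to (344,380), with the pan's open-side corners at (297,213) and (344,380). The probe handle is at (510,335), with the fork behind it. The bowl is at (337,80).

```bash
cat >> h.py <<'E'
def ray(d,uv,z):
    p=cv2.undistortPoints(np.array(uv,float).reshape(-1,1,2),K(d),np.array(d["D"])).reshape(-1,2)
    v=np.c_[p,np.ones(len(p))]@d["M"][:3,:3].T; o=d["M"][:3,3]
    return o+v*((z-o[2])/v[:,2])[:,None]
E
python3 - <<'E'
from h import *
import pickle
d=pickle.load(open("w1.pkl","rb")); W=cloud(d)
c=ray(d,np.array([[297,213],[344,380]])/1.4,.004); print("pan corners",c.round(4),np.linalg.norm(c[0]-c[1]),np.degrees(np.arctan2(*(c[0]-c[1])[[1,0]])))
def box(x0,x1,y0,y1,z0,z1):
    m=(W[...,0]>x0)&(W[...,0]<x1)&(W[...,1]>y0)&(W[...,1]<y1)&(W[...,2]>z0)&(W[...,2]<z1); return W[m]
for z0 in(.02,.05,.08,.105,.12,.14):
    p=box(.44,.68,.03,.2,z0,z0+.03 if z0<.1 else z0+.015); 
    if len(p)>20:
        l=cv2.fitLine((p[:,:2]).astype(np.float32),cv2.DIST_HUBER,0,.001,.001).ravel(); 
        print(z0,len(p),p.mean(0).round(4),"ang",np.degrees(np.arctan(l[1]/l[0])).round(2),"y@.55",(l[3]+(.55-l[2])*l[1]/l[0]).round(4))
for nm,z in dict(fork=(.13,.1385),collar=(.1385,.146),handle=(.205,.22),foot=(.006,.011)).items():
    p=box(.5,.7,-.25,-.08,*z); print(nm,len(p),p.mean(0).round(4),p.min(0).round(4),p.max(0).round(4),cv2.minAreaRect((p[:,:2]*1000).astype(np.float32)))
m=((W[...,2]>.13)&(W[...,2]<.139)&(W[...,1]<-.08)&(W[...,1]>-.25)); 
# blow up crop around stand & panel
P=d["pixels"]; a=cv2.resize(P[140:280,290:410],None,fx=4,fy=4,interpolation=3); b=cv2.resize(P[140:330,90:260],None,fx=3,fy=3,interpolation=3)
o=np.zeros((570,990,3),np.uint8); o[:560,:480]=a; o[:570,480:990]=b; o=cv2.convertScaleAbs(o[:,:],alpha=1.5)
cv2.imwrite("pics/c1.png",cv2.resize(o,(792,456))[...,::-1])
E
```

```text
pan corners [[ 0.6708  0.0432  0.004 ]
 [ 0.458  -0.0024  0.004 ]] 0.21763445234079062 12.096647588515143
0.02 262 [0.5842 0.1327 0.0435] ang 12.31 y@.55 0.1252
0.05 741 [0.5762 0.1308 0.0633] ang 12.29 y@.55 0.1251
0.08 618 [0.5792 0.1316 0.1017] ang 12.47 y@.55 0.1251
0.105 623 [0.5759 0.1282 0.113 ] ang 12.5 y@.55 0.1252
0.12 2034 [0.5814 0.1075 0.1283] ang 15.35 y@.55 0.0989
0.14 907 [0.5834 0.1334 0.1474] ang 12.45 y@.55 0.1254
fork 1970 [ 0.6129 -0.1585  0.1359] [ 0.5629 -0.1962  0.1301] [ 0.6415 -0.1248  0.1384] ((600.6266479492188, -160.56533813476562), (66.44774627685547, 77.81336975097656), 85.51403045654297)
collar 453 [ 0.5953 -0.1542  0.142 ] [ 0.5684 -0.1805  0.1386] [ 0.6107 -0.1322  0.1458] ((591.5045166015625, -157.8834228515625), (38.01445388793945, 43.0506706237793), 26.129619598388672)
handle 433 [ 0.5912 -0.158   0.2113] [ 0.5773 -0.1703  0.2051] [ 0.6011 -0.1471  0.214 ] ((589.3695678710938, -159.07537841796875), (22.18450164794922, 21.972360610961914), 8.105660438537598)
foot 1143 [ 0.596  -0.1378  0.009 ] [ 0.5479 -0.2077  0.0061] [ 0.6396 -0.1123  0.0109] ((591.7736206054688, -160.0844268798828), (90.32432556152344, 90.60070037841797), 85.67430877685547)
```

View pics/c1.png

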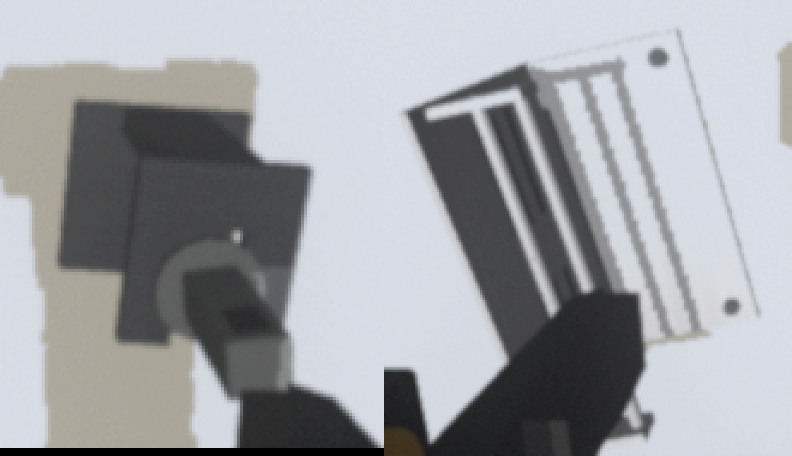

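The crop shows the stand at yaw about -4°, the pen handle at about +8° and the liner at about +12.4°, with the fork mouth towards the robot. I'm moving above the handle and then down to grip it.

step_arm(
  motion=[
    {"dp": [-15, 25, 20], "twist": [0, 0, -0.04], "hand": 1},
    {"dp": [-35, 60, 55], "twist": [0, 0, -0.09], "hand": 1},
    {"dp": [-57, 95, 90], "twist": [0, 0, -0.14], "hand": 1},
    {"dp": [-57, 95, 120], "twist": [0, 0, -0.14], "hand": 1},
    {"dp": [-57, 95, 120], "twist": [0, 0, -0.14], "hand": 1},
  ],
)

```text
clock: 3.92
tool_pos: [0.5882, -0.1588, 0.2592]
eef_rot: [0.998, 0.069, -0.002, -0.001]
contact_force: [0.6, 0.9, 0.7]
opening: 1.003
finger_force: 0.0
```

```bash
python3 - <<'E'
from h import *
d=snap("wrist"); cv2.imwrite("pics/w2.png",d["pixels"][...,::-1]); s=r.get_state(); print(s["tool_pos"],R.from_quat(s["eef_rot"]).as_matrix().round(3),s["q"].round(2),s["clock"])
W=cloud(d)
def box(x0,x1,y0,y1,z0,z1):
    m=(W[...,0]>x0)&(W[...,0]<x1)&(W[...,1]>y0)&(W[...,1]<y1)&(W[...,2]>z0)&(W[...,2]<z1); return W[m]
p=box(.56,.62,-.18,-.14,.205,.217);print(p.mean(0),cv2.minAreaRect((p[:,:2]*1000).astype(np.float32)))
E
```

```text
[ 0.58980966 -0.158232    0.26081271] [[ 0.99   0.139 -0.001]
 [ 0.139 -0.99   0.   ]
 [-0.001 -0.001 -1.   ]] [ 0.26  0.67 -0.12  1.61  0.1   0.87 -1.34] 3.975
[ 0.59089291 -0.15885667  0.21129577] ((589.5960083007812, -159.11378479003906), (22.551862716674805, 21.8293399810791), 7.657763957977295)
```

View pics/w2.png

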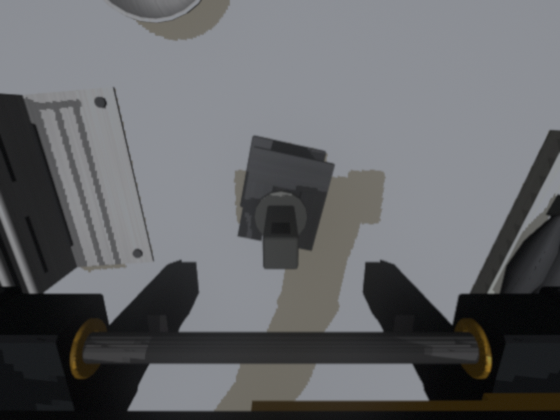

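The handle at (280,240) is centred and square between the fingers. I'm descending 86 mm and closing.

step_arm(
  motion=[
    {"dp": [0, 1, 40], "twist": [0, 0, 0], "hand": 1},
    {"dp": [0, 1, 75], "twist": [0, 0, 0], "hand": 1},
    {"dp": [0, 1, 86], "twist": [0, 0, 0], "hand": 1},
    {"dp": [0, 1, 86], "twist": [0, 0, 0], "hand": 0},
    {"dp": [0, 1, 86], "twist": [0, 0, 0], "hand": -1},
  ],
  force=50,
)

```text
clock: 4.6
tool_pos: [0.5916, -0.1593, 0.1766]
eef_rot: [0.998, 0.07, 0.002, 0.0]
contact_force: [0.5, 0.9, 0.4]
opening: 0.796
finger_force: 0.0
```

step_arm(
  motion=[
    {"dp": [0, 0, 0], "twist": [0, 0, 0], "hand": -1},
    {"dp": [0, 0, 0], "twist": [0, 0, 0], "hand": -1},
    {"dp": [0, 0, 0], "twist": [0, 0, 0], "hand": -1},
  ],
)

```text
clock: 4.97
tool_pos: [0.5903, -0.1592, 0.175]
eef_rot: [0.998, 0.07, 0.0, 0.0]
contact_force: [-0.7, 0.2, -0.3]
opening: 0.453
finger_force: 0.0
```

step_arm(
  motion=[
    {"dp": [0, 0, 0], "twist": [0, 0, 0], "hand": -1},
    {"dp": [0, 0, 0], "twist": [0, 0, 0], "hand": -1},
    {"dp": [0, 0, 0], "twist": [0, 0, 0], "hand": -1},
    {"dp": [0, 0, 0], "twist": [0, 0, 0], "hand": -1},
  ],
)

```text
clock: 5.48
tool_pos: [0.5902, -0.1591, 0.1747]
eef_rot: [0.998, 0.07, -0.0, -0.0]
contact_force: [0.3, 0.7, -0.1]
opening: 0.246
finger_force: 50.0
```

```bash
python3 - <<'E'
from h import *
s=r.get_state(); print(s)
E
```

```text
{'clock': 5.475, 'q': array([ 0.24961987,  0.77710619, -0.10989473,  1.68949831,  0.12227321,
        0.68180715, -1.35482537]), 'qd': array([-5.49924685e-04,  5.31858412e-04, -1.51480537e-03,  1.60231808e-05,
        1.96480385e-03, -6.19233601e-04,  8.32428838e-04]), 'joint_torque': array([ 2.07355041e-01, -5.35986507e+01,  1.14304214e-02, -1.25907022e+01,
        6.34495961e-02, -1.55817373e-01,  2.72839745e-03]), 'tool_pos': array([ 0.59018532, -0.15905027,  0.17470461]), 'eef_rot': array([ 9.97551328e-01,  6.99381389e-02, -5.81447786e-05, -3.54272829e-05]), 'contact_force': array([ 0.33551455,  0.70338597, -0.12455906]), 'moment': array([ 0.12039378,  0.12055207, -0.03255828]), 'finger_force': 50.00000956468284, 'opening': 0.24573255591690946}
```

```bash
cat > plan.py <<'E'
from h import *
O=np.array([.542,.123,0]); TH=np.radians(12.4); RP=R.from_euler("z",TH)
LEAN=np.radians(40); L=.1497
R0=R.from_quat([0.99755133,0.06993814,0,0])
a=RP.apply([1,0,0]); RT=R.from_rotvec(a*LEAN)*R0; u=-RT.apply([0,0,1])
def tcp_for_ball(px,py,pz,back=0): return O+RP.apply([px,py,pz])+u*(L+back)
def rel(p,Rt,p0=None,Rc=None):
    if p0 is None:
        s=r.get_state(); p0,Rc=s["tool_pos"],R.from_quat(s["eef_rot"])
    return (Rc.inv().apply(p-p0)*1000).round(1),(Rc.inv()*Rt).as_rotvec().round(3)
E
python3 - <<'E'
from plan import *
H=np.array([.5902,-.1591,.1747]); ys=np.radians(-4.3)
out=H+[-.065*np.cos(ys),-.065*np.sin(ys),.012]
print("out",rel(out,R0)); 
S=tcp_for_ball(-.080,-.004,.008,.06); print(S,"from out",rel(S,RT,out,R0))
E
```

```text
out (array([-63.5, -13.8, -12. ]), array([-0.,  0., -0.]))
[ 0.49366988 -0.02973367  0.16863952] from out (array([ -14. , -127.7,   18.1]), array([ 0.696, -0.053,  0.   ]))
```

step_arm(
  motion=[
    {"dp": [0, 0, -12], "twist": [0, 0, 0], "hand": -1},
    {"dp": [0, 0, -12], "twist": [0, 0, 0], "hand": -1},
    {"dp": [-20, -4.3, -12], "twist": [0, 0, 0], "hand": -1},
    {"dp": [-45, -9.7, -12], "twist": [0, 0, 0], "hand": -1},
    {"dp": [-63.5, -13.8, -12], "twist": [0, 0, 0], "hand": -1},
  ],
)

```text
clock: 6.1
tool_pos: [0.5243, -0.1545, 0.1868]
eef_rot: [0.998, 0.07, -0.0, 0.0]
contact_force: [-0.1, -0.2, -1.9]
opening: 0.243
finger_force: 50.0
```

step_arm(
  motion=[
    {"dp": [-3, -25, -20], "twist": [0.1, 0, 0], "hand": -1},
    {"dp": [-6, -52, -20], "twist": [0.24, -0.02, 0], "hand": -1},
    {"dp": [-9, -80, -10], "twist": [0.39, -0.03, 0], "hand": -1},
    {"dp": [-12, -108, 5], "twist": [0.55, -0.04, 0], "hand": -1},
    {"dp": [-14, -127.7, 18], "twist": [0.696, -0.053, 0], "hand": -1},
  ],
)

```text
clock: 6.72
tool_pos: [0.494, -0.0299, 0.1687]
eef_rot: [0.937, 0.065, -0.049, -0.34]
contact_force: [0.0, -0.5, -2.5]
opening: 0.247
finger_force: 50.0
```

step_arm(
  motion=[
    {"dp": [0, 0, 0], "twist": [0, 0, 0], "hand": -1},
    {"dp": [0, 0, 0], "twist": [0, 0, 0], "hand": -1},
    {"dp": [0, 0, 0], "twist": [0, 0, 0], "hand": -1},
  ],
)

```text
clock: 7.1
tool_pos: [0.4945, -0.0296, 0.17]
eef_rot: [0.938, 0.067, -0.049, -0.337]
contact_force: [0.6, 0.9, -0.8]
opening: 0.246
finger_force: 50.0
```

```bash
python3 - <<'E'
from plan import *
import pickle
d=snap("wrist"); pickle.dump(d,open("w3.pkl","wb")); s=r.get_state(); print(s["q"].round(2),s["contact_force"],s["clock"])
S=tcp_for_ball(-.080,-.004,.008,.06); print(rel(S,RT))
e=snap("scene"); pickle.dump(e,open("s3.pkl","wb"))
im=np.zeros((420,790,3),np.uint8); im[:,:390]=d["pixels"][:,80:470]; P=e["pixels"][130:290,200:400]; im[:320,390:790]=cv2.resize(P,(400,320))
cv2.imwrite("pics/m3.png",cv2.convertScaleAbs(im,alpha=1.3)[...,::-1])
E
```

```text
[ 0.63  0.92 -0.57  1.81 -0.26  0.82 -1.03] [ 0.29421909  0.59337033 -2.10199857] 7.15
(array([-0.8,  0.9,  1.1]), array([ 0.003, -0.002,  0.002]))
```

View pics/m3.png

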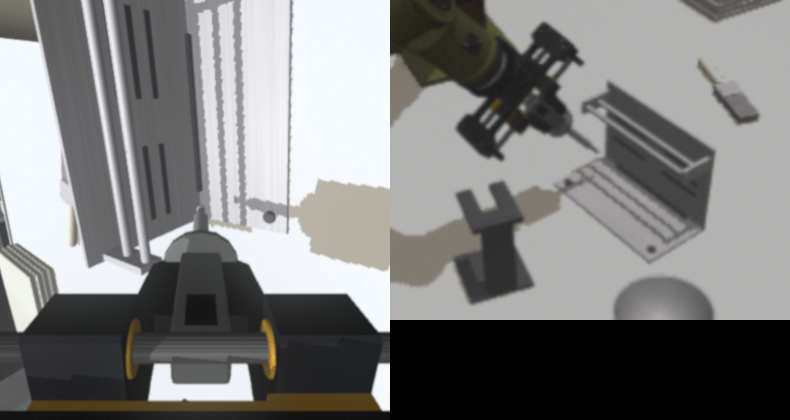

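The wrist view shows the ball tip at about (200,210), pointing at the near end of the dark bead, which runs from (190,40) to (201,190). The pen clears the rods. Next I refine the seam line from this view.

```bash
python3 - <<'E'
from plan import *
import pickle
d=pickle.load(open("w3.pkl","rb")); W=cloud(d)
Q=RP.inv().apply((W-O).reshape(-1,3)).reshape(W.shape)*1000
def sel(x,y,z): return Q[(Q[...,0]>x[0])&(Q[...,0]<x[1])&(Q[...,1]>y[0])&(Q[...,1]<y[1])&(Q[...,2]>z[0])&(Q[...,2]<z[1])]
for x0 in(-70,-20,30,80):
    w=sel((x0,x0+30),(-6,8),(30,110)); f=sel((x0,x0+30),(-90,-20),(-6,14)); b=sel((x0,x0+30),(-200,-130),(-10,10))
    print(x0,"wall y",np.median(w[:,1]).round(2),"pan z",np.median(f[:,2]).round(2),"bench",np.median(b[:,2]).round(2) if len(b) else None)
pt=lambda x:O+RP.apply([x/1000,0,.004])
for x in(-75,0,75): print(x,proj(d,pt(x)).round(1))
s=r.get_state(); T=s["tool_pos"]+R.from_quat(s["eef_rot"]).apply([0,0,L]); print("ball px",proj(d,T).round(1),"ball panel",(RP.inv().apply(T-O)*1000).round(1))
a=cv2.resize(d["pixels"][20:240,230:330],None,fx=2.7,fy=2.7,interpolation=3); 
b=cv2.resize(d["pixels"][170:240,240:320],None,fx=6,fy=6,interpolation=3)
im=np.zeros((594,760,3),np.uint8); im[:a.shape[0],:270]=a; im[:420,275:755]=b; cv2.imwrite("pics/c3.png",im[...,::-1])
E
```

```text
-70 wall y 0.44 pan z 4.73 bench 0.81
-20 wall y 0.52 pan z 4.66 bench 0.79
30 wall y 0.3 pan z 4.63 bench 0.78
80 wall y 0.32 pan z 4.47 bench None
-75 [[279.7 187.5]]
0 [[274.4 117.7]]
75 [[268.2  37.1]]
ball px [[280.5 208. ]] ball panel [-79.1 -42.9  54.9]
```

View pics/c3.png

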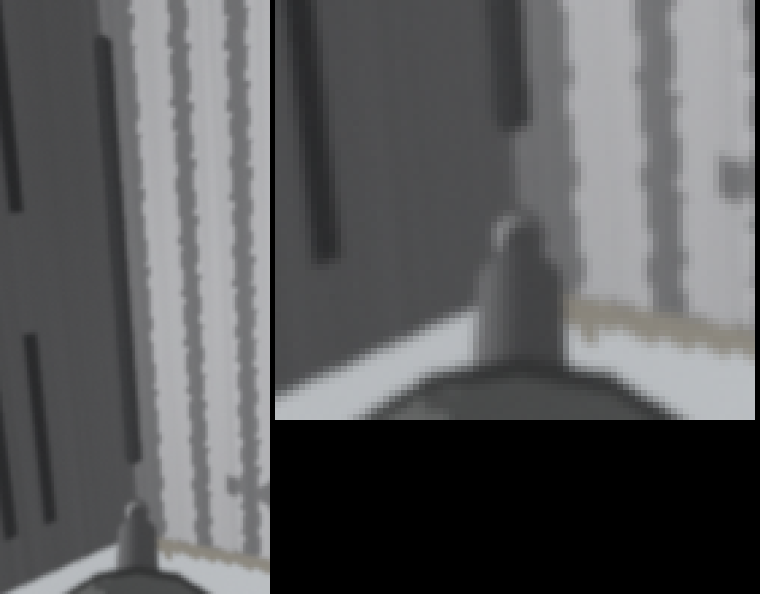

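step_arm(
  motion=[
    {"dp": [0, 0, 20], "twist": [0, 0, 0], "hand": -1},
    {"dp": [0, 0, 42], "twist": [0, 0, 0], "hand": -1},
    {"dp": [0, 0, 55], "twist": [0, 0, 0], "hand": -1},
    {"dp": [0, 0, 55], "twist": [0, 0, 0], "hand": -1},
    {"dp": [0, 0, 55], "twist": [0, 0, 0], "hand": -1},
  ],
)

```text
clock: 7.82
tool_pos: [0.4868, 0.0042, 0.1269]
eef_rot: [0.938, 0.066, -0.049, -0.338]
contact_force: [0.5, 0.6, -1.4]
opening: 0.246
finger_force: 50.0
```

step_arm(
  motion=[
    {"dp": [0, 0, 0], "twist": [0, 0, 0], "hand": -1},
  ],
)

```text
clock: 7.95
tool_pos: [0.4868, 0.004, 0.1269]
eef_rot: [0.938, 0.065, -0.049, -0.338]
contact_force: [0.4, -0.9, -1.0]
opening: 0.244
finger_force: 50.0
```

```bash
cat > st.py <<'E'
from plan import *
import sys
n=int(sys.argv[1]) if len(sys.argv)>1 else 6
F=[];B=[]
for i in range(n):
    s=r.get_state(); F.append(RP.inv().apply(s["contact_force"])); Rc=R.from_quat(s["eef_rot"])
    B.append(RP.inv().apply(s["tool_pos"]+Rc.apply([0,0,L])-O)*1000)
    if i<n-1: d=r.snapshot("wrist")
print("F panel",np.mean(F,0).round(2),"sd",np.std(F,0).round(2),"ball(free) panel",np.mean(B,0).round(2),np.std(B,0).round(2),"rotErr",(Rc.inv()*RT).as_rotvec().round(4),s["clock"])
E
python3 st.py 8
```

```text
F panel [ 0.04  0.   -1.64] sd [0.29 0.62 0.55] ball(free) panel [-79.56  -7.83  12.03] [0.2  0.26 0.08] rotErr [ 0.0002 -0.0005 -0.    ] 8.3
```

step_arm(
  motion=[
    {"dp": [0, -0.2, 4], "twist": [0, 0, 0], "hand": -1},
    {"dp": [0, -0.4, 6], "twist": [0, 0, 0], "hand": -1},
    {"dp": [0, -0.4, 8], "twist": [0, 0, 0], "hand": -1},
    {"dp": [0, -0.4, 10], "twist": [0, 0, 0], "hand": -1},
    {"dp": [0, -0.4, 10.5], "twist": [0, 0, 0], "hand": -1},
  ],
)

```text
clock: 8.93
tool_pos: [0.4846, 0.0116, 0.1188]
eef_rot: [0.937, 0.066, -0.05, -0.338]
contact_force: [-1.6, -0.3, -0.3]
opening: 0.248
finger_force: 50.0
```

step_arm(
  motion=[
    {"dp": [0, 0, 0], "twist": [0, 0, 0], "hand": -1},
  ],
)

```text
clock: 9.05
tool_pos: [0.4847, 0.0116, 0.1189]
eef_rot: [0.937, 0.066, -0.05, -0.338]
contact_force: [-0.4, -0.7, -0.4]
opening: 0.246
finger_force: 50.0
```

```bash
python3 st.py 12
```

```text
F panel [-0.46 -0.45 -0.03] sd [0.56 0.27 0.42] ball(free) panel [-79.86  -0.31   4.15] [0.02 0.02 0.02] rotErr [ 0.0001 -0.0004  0.0001] 9.6
```

step_arm(
  motion=[
    {"dp": [0, -0.4, 0.3], "twist": [0, 0, 0], "hand": -1},
    {"dp": [0, -0.4, 0.3], "twist": [0, 0, 0], "hand": -1},
  ],
)

```text
clock: 9.85
tool_pos: [0.4847, 0.012, 0.1188]
eef_rot: [0.937, 0.066, -0.05, -0.338]
contact_force: [0.8, -0.3, -0.0]
opening: 0.247
finger_force: 50.0
```

```bash
python3 st.py 10
```

```text
F panel [-0.54 -1.04 -0.15] sd [0.75 0.32 0.32] ball(free) panel [-7.972e+01  7.000e-02  4.080e+00] [0.02 0.02 0.01] rotErr [ 0.0002 -0.0006 -0.0001] 10.3
```

step_arm(
  motion=[
    {"dp": [0, -0.4, 0.3], "twist": [0, 0, 0], "hand": -1},
    {"dp": [0, -0.4, 0.3], "twist": [0, 0, 0], "hand": -1},
  ],
)

```text
clock: 10.55
tool_pos: [0.4847, 0.0125, 0.1188]
eef_rot: [0.937, 0.066, -0.05, -0.338]
contact_force: [0.1, -0.9, -0.2]
opening: 0.246
finger_force: 50.0
```

```bash
python3 st.py 10
```

```text
F panel [-0.11 -1.34 -0.49] sd [0.36 0.38 0.28] ball(free) panel [-79.65   0.56   4.1 ] [0.02 0.02 0.01] rotErr [ 0.0003 -0.0006 -0.    ] 11.0
```

Both faces are now in contact, with about 1.7 N along the pen axis, so the spring is in by about 5 mm. I'm starting the slow run along the seam at 12 mm/s.

step_arm(
  motion=[
    {"dp": [1.5, -0.115, 0], "twist": [0, 0, 0], "hand": -1},
    {"dp": [3, -0.23, 0], "twist": [0, 0, 0], "hand": -1},
    {"dp": [4.5, -0.345, 0], "twist": [0, 0, 0], "hand": -1},
    {"dp": [6, -0.46, 0], "twist": [0, 0, 0], "hand": -1},
    {"dp": [7.5, -0.575, 0], "twist": [0, 0, 0], "hand": -1},
  ],
)

```text
clock: 11.62
tool_pos: [0.492, 0.0142, 0.1188]
eef_rot: [0.937, 0.066, -0.05, -0.338]
contact_force: [-1.3, -2.0, -1.0]
opening: 0.246
finger_force: 50.0
```

step_arm(
  motion=[
    {"dp": [1.5, -0.115, 0], "twist": [0, 0, 0], "hand": -1},
    {"dp": [3, -0.23, 0], "twist": [0, 0, 0], "hand": -1},
    {"dp": [4.5, -0.345, 0], "twist": [0, 0, 0], "hand": -1},
    {"dp": [6, -0.46, 0], "twist": [0, 0, 0], "hand": -1},
    {"dp": [7.5, -0.575, 0], "twist": [0, 0, 0], "hand": -1},
  ],
)

```text
clock: 12.25
tool_pos: [0.4993, 0.0158, 0.1189]
eef_rot: [0.937, 0.066, -0.05, -0.338]
contact_force: [-1.0, -1.1, -1.5]
opening: 0.248
finger_force: 50.0
```

step_arm(
  motion=[
    {"dp": [1.5, -0.115, 0], "twist": [0, 0, 0], "hand": -1},
    {"dp": [3, -0.23, 0], "twist": [0, 0, 0], "hand": -1},
    {"dp": [4.5, -0.345, 0], "twist": [0, 0, 0], "hand": -1},
    {"dp": [6, -0.46, 0], "twist": [0, 0, 0], "hand": -1},
    {"dp": [7.5, -0.575, 0], "twist": [0, 0, 0], "hand": -1},
  ],
)

```text
clock: 12.88
tool_pos: [0.5067, 0.0174, 0.1188]
eef_rot: [0.937, 0.066, -0.05, -0.338]
contact_force: [-1.1, -1.4, -0.7]
opening: 0.244
finger_force: 50.0
```

```bash
python3 st.py 8
```

```text
F panel [-0.91 -1.53 -0.69] sd [0.39 0.59 0.59] ball(free) panel [-56.77   0.6    4.18] [0.13 0.04 0.03] rotErr [ 0.0003 -0.0012  0.0001] 13.225
```

step_arm(
  motion=[
    {"dp": [1.5, -0.115, 0], "twist": [0, 0, 0], "hand": -1},
    {"dp": [3, -0.23, 0], "twist": [0, 0, 0], "hand": -1},
    {"dp": [4.5, -0.345, 0], "twist": [0, 0, 0], "hand": -1},
    {"dp": [6, -0.46, 0], "twist": [0, 0, 0], "hand": -1},
    {"dp": [7.5, -0.575, 0], "twist": [0, 0, 0], "hand": -1},
  ],
)

```text
clock: 13.85
tool_pos: [0.514, 0.019, 0.1188]
eef_rot: [0.937, 0.066, -0.05, -0.338]
contact_force: [-2.0, -2.2, -0.5]
opening: 0.245
finger_force: 50.0
```

step_arm(
  motion=[
    {"dp": [1.5, -0.115, 0], "twist": [0, 0, 0], "hand": -1},
    {"dp": [3, -0.23, 0], "twist": [0, 0, 0], "hand": -1},
    {"dp": [4.5, -0.345, 0], "twist": [0, 0, 0], "hand": -1},
    {"dp": [6, -0.46, 0], "twist": [0, 0, 0], "hand": -1},
    {"dp": [7.5, -0.575, 0], "twist": [0, 0, 0], "hand": -1},
  ],
)

```text
clock: 14.48
tool_pos: [0.5214, 0.0206, 0.1188]
eef_rot: [0.937, 0.066, -0.05, -0.338]
contact_force: [-0.6, -2.6, -0.4]
opening: 0.247
finger_force: 50.0
```

step_arm(
  motion=[
    {"dp": [1.5, -0.115, 0], "twist": [0, 0, 0], "hand": -1},
    {"dp": [3, -0.23, 0], "twist": [0, 0, 0], "hand": -1},
    {"dp": [4.5, -0.345, 0], "twist": [0, 0, 0], "hand": -1},
    {"dp": [6, -0.46, 0], "twist": [0, 0, 0], "hand": -1},
    {"dp": [7.5, -0.575, 0], "twist": [0, 0, 0], "hand": -1},
  ],
)

```text
clock: 15.1
tool_pos: [0.5287, 0.0223, 0.1188]
eef_rot: [0.937, 0.066, -0.05, -0.338]
contact_force: [-1.7, -2.4, 0.1]
opening: 0.25
finger_force: 50.0
```

step_arm(
  motion=[
    {"dp": [1.5, -0.115, 0], "twist": [0, 0, 0], "hand": -1},
    {"dp": [3, -0.23, 0], "twist": [0, 0, 0], "hand": -1},
    {"dp": [4.5, -0.345, 0], "twist": [0, 0, 0], "hand": -1},
    {"dp": [6, -0.46, 0], "twist": [0, 0, 0], "hand": -1},
    {"dp": [7.5, -0.575, 0], "twist": [0, 0, 0], "hand": -1},
  ],
)

```text
clock: 15.72
tool_pos: [0.5361, 0.0239, 0.1189]
eef_rot: [0.937, 0.066, -0.05, -0.338]
contact_force: [-0.9, -2.6, -0.3]
opening: 0.242
finger_force: 50.0
```

step_arm(
  motion=[
    {"dp": [1.5, -0.115, 0], "twist": [0, 0, 0], "hand": -1},
    {"dp": [3, -0.23, 0], "twist": [0, 0, 0], "hand": -1},
    {"dp": [4.5, -0.345, 0], "twist": [0, 0, 0], "hand": -1},
    {"dp": [6, -0.46, 0], "twist": [0, 0, 0], "hand": -1},
    {"dp": [7.5, -0.575, 0], "twist": [0, 0, 0], "hand": -1},
  ],
)

```text
clock: 16.35
tool_pos: [0.5434, 0.0255, 0.1189]
eef_rot: [0.937, 0.066, -0.05, -0.338]
contact_force: [-1.7, -2.5, -0.5]
opening: 0.245
finger_force: 50.0
```

```bash
python3 st.py 8
```

```text
F panel [-1.24 -1.9  -0.91] sd [0.7  0.49 0.51] ball(free) panel [-19.17   0.61   4.2 ] [0.11 0.03 0.03] rotErr [ 0.0002 -0.0011  0.    ] 16.7
```

step_arm(
  motion=[
    {"dp": [1.5, -0.108, 0], "twist": [0, 0, 0], "hand": -1},
    {"dp": [3, -0.216, 0], "twist": [0, 0, 0], "hand": -1},
    {"dp": [4.5, -0.324, 0], "twist": [0, 0, 0], "hand": -1},
    {"dp": [6, -0.432, 0], "twist": [0, 0, 0], "hand": -1},
    {"dp": [7.5, -0.54, 0], "twist": [0, 0, 0], "hand": -1},
  ],
)

```text
clock: 17.32
tool_pos: [0.5508, 0.0271, 0.1188]
eef_rot: [0.937, 0.066, -0.05, -0.338]
contact_force: [-0.8, -3.1, -0.6]
opening: 0.244
finger_force: 50.0
```

step_arm(
  motion=[
    {"dp": [1.5, -0.108, 0], "twist": [0, 0, 0], "hand": -1},
    {"dp": [3, -0.216, 0], "twist": [0, 0, 0], "hand": -1},
    {"dp": [4.5, -0.324, 0], "twist": [0, 0, 0], "hand": -1},
    {"dp": [6, -0.432, 0], "twist": [0, 0, 0], "hand": -1},
    {"dp": [7.5, -0.54, 0], "twist": [0, 0, 0], "hand": -1},
  ],
)

```text
clock: 17.95
tool_pos: [0.5581, 0.0287, 0.1189]
eef_rot: [0.937, 0.066, -0.05, -0.338]
contact_force: [-2.4, -1.8, -0.2]
opening: 0.244
finger_force: 50.0
```

step_arm(
  motion=[
    {"dp": [1.5, -0.108, 0], "twist": [0, 0, 0], "hand": -1},
    {"dp": [3, -0.216, 0], "twist": [0, 0, 0], "hand": -1},
    {"dp": [4.5, -0.324, 0], "twist": [0, 0, 0], "hand": -1},
    {"dp": [6, -0.432, 0], "twist": [0, 0, 0], "hand": -1},
    {"dp": [7.5, -0.54, 0], "twist": [0, 0, 0], "hand": -1},
  ],
)

```text
clock: 18.58
tool_pos: [0.5655, 0.0302, 0.1188]
eef_rot: [0.937, 0.066, -0.05, -0.338]
contact_force: [-1.9, -1.7, 0.6]
opening: 0.249
finger_force: 50.0
```

step_arm(
  motion=[
    {"dp": [1.5, -0.108, 0], "twist": [0, 0, 0], "hand": -1},
    {"dp": [3, -0.216, 0], "twist": [0, 0, 0], "hand": -1},
    {"dp": [4.5, -0.324, 0], "twist": [0, 0, 0], "hand": -1},
    {"dp": [6, -0.432, 0], "twist": [0, 0, 0], "hand": -1},
    {"dp": [7.5, -0.54, 0], "twist": [0, 0, 0], "hand": -1},
  ],
)

```text
clock: 19.2
tool_pos: [0.5728, 0.0319, 0.1188]
eef_rot: [0.937, 0.066, -0.05, -0.338]
contact_force: [-1.6, -2.0, -0.4]
opening: 0.243
finger_force: 50.0
```

step_arm(
  motion=[
    {"dp": [1.5, -0.108, 0], "twist": [0, 0, 0], "hand": -1},
    {"dp": [3, -0.216, 0], "twist": [0, 0, 0], "hand": -1},
    {"dp": [4.5, -0.324, 0], "twist": [0, 0, 0], "hand": -1},
    {"dp": [6, -0.432, 0], "twist": [0, 0, 0], "hand": -1},
    {"dp": [7.5, -0.54, 0], "twist": [0, 0, 0], "hand": -1},
  ],
)

```text
clock: 19.82
tool_pos: [0.5802, 0.0334, 0.1188]
eef_rot: [0.937, 0.066, -0.05, -0.338]
contact_force: [-1.1, -1.6, -0.9]
opening: 0.251
finger_force: 50.0
```

```bash
python3 st.py 10
```

```text
F panel [-0.66 -1.25 -0.53] sd [0.44 0.36 0.3 ] ball(free) panel [18.47  0.47  4.15] [0.13 0.04 0.03] rotErr [ 0.0002 -0.0011  0.    ] 20.275
```

step_arm(
  motion=[
    {"dp": [1.5, -0.115, 0], "twist": [0, 0, 0], "hand": -1},
    {"dp": [3, -0.23, 0], "twist": [0, 0, 0], "hand": -1},
    {"dp": [4.5, -0.345, 0], "twist": [0, 0, 0], "hand": -1},
    {"dp": [6, -0.46, 0], "twist": [0, 0, 0], "hand": -1},
    {"dp": [7.5, -0.575, 0], "twist": [0, 0, 0], "hand": -1},
  ],
)

```text
clock: 20.9
tool_pos: [0.5875, 0.0351, 0.1188]
eef_rot: [0.937, 0.066, -0.05, -0.338]
contact_force: [-1.8, -1.7, 0.2]
opening: 0.247
finger_force: 50.0
```

step_arm(
  motion=[
    {"dp": [1.5, -0.115, 0], "twist": [0, 0, 0], "hand": -1},
    {"dp": [3, -0.23, 0], "twist": [0, 0, 0], "hand": -1},
    {"dp": [4.5, -0.345, 0], "twist": [0, 0, 0], "hand": -1},
    {"dp": [6, -0.46, 0], "twist": [0, 0, 0], "hand": -1},
    {"dp": [7.5, -0.575, 0], "twist": [0, 0, 0], "hand": -1},
  ],
)

```text
clock: 21.52
tool_pos: [0.5949, 0.0366, 0.1188]
eef_rot: [0.937, 0.066, -0.05, -0.338]
contact_force: [-1.5, -1.4, 0.1]
opening: 0.244
finger_force: 50.0
```

step_arm(
  motion=[
    {"dp": [1.5, -0.115, 0], "twist": [0, 0, 0], "hand": -1},
    {"dp": [3, -0.23, 0], "twist": [0, 0, 0], "hand": -1},
    {"dp": [4.5, -0.345, 0], "twist": [0, 0, 0], "hand": -1},
    {"dp": [6, -0.46, 0], "twist": [0, 0, 0], "hand": -1},
    {"dp": [7.5, -0.575, 0], "twist": [0, 0, 0], "hand": -1},
  ],
)

```text
clock: 22.15
tool_pos: [0.6022, 0.0382, 0.1188]
eef_rot: [0.937, 0.066, -0.05, -0.338]
contact_force: [-1.6, -2.0, -0.8]
opening: 0.244
finger_force: 50.0
```

step_arm(
  motion=[
    {"dp": [1.5, -0.115, 0], "twist": [0, 0, 0], "hand": -1},
    {"dp": [3, -0.23, 0], "twist": [0, 0, 0], "hand": -1},
    {"dp": [4.5, -0.345, 0], "twist": [0, 0, 0], "hand": -1},
    {"dp": [6, -0.46, 0], "twist": [0, 0, 0], "hand": -1},
    {"dp": [7.5, -0.575, 0], "twist": [0, 0, 0], "hand": -1},
  ],
)

```text
clock: 22.78
tool_pos: [0.6096, 0.0399, 0.1188]
eef_rot: [0.937, 0.066, -0.05, -0.338]
contact_force: [-1.3, -2.2, -0.1]
opening: 0.249
finger_force: 50.0
```

```bash
python3 st.py 8
```

```text
F panel [-1.23 -1.54 -0.36] sd [0.58 0.48 0.49] ball(free) panel [48.52  0.46  4.14] [0.13 0.04 0.04] rotErr [ 0.0002 -0.0011  0.    ] 23.125
```

step_arm(
  motion=[
    {"dp": [1.5, -0.115, 0], "twist": [0, 0, 0], "hand": -1},
    {"dp": [3, -0.23, 0], "twist": [0, 0, 0], "hand": -1},
    {"dp": [4.5, -0.345, 0], "twist": [0, 0, 0], "hand": -1},
    {"dp": [6, -0.46, 0], "twist": [0, 0, 0], "hand": -1},
    {"dp": [7.5, -0.575, 0], "twist": [0, 0, 0], "hand": -1},
  ],
)

```text
clock: 23.75
tool_pos: [0.6169, 0.0415, 0.1188]
eef_rot: [0.937, 0.066, -0.05, -0.338]
contact_force: [-1.2, -2.5, -0.4]
opening: 0.243
finger_force: 50.0
```

step_arm(
  motion=[
    {"dp": [1.5, -0.115, 0], "twist": [0, 0, 0], "hand": -1},
    {"dp": [3, -0.23, 0], "twist": [0, 0, 0], "hand": -1},
    {"dp": [4.5, -0.345, 0], "twist": [0, 0, 0], "hand": -1},
    {"dp": [6, -0.46, 0], "twist": [0, 0, 0], "hand": -1},
    {"dp": [7.5, -0.575, 0], "twist": [0, 0, 0], "hand": -1},
  ],
)

```text
clock: 24.38
tool_pos: [0.6243, 0.0431, 0.1188]
eef_rot: [0.937, 0.066, -0.05, -0.338]
contact_force: [-1.5, -2.2, -0.2]
opening: 0.249
finger_force: 50.0
```

step_arm(
  motion=[
    {"dp": [1.5, -0.115, 0], "twist": [0, 0, 0], "hand": -1},
    {"dp": [3, -0.23, 0], "twist": [0, 0, 0], "hand": -1},
    {"dp": [4.5, -0.345, 0], "twist": [0, 0, 0], "hand": -1},
    {"dp": [6, -0.46, 0], "twist": [0, 0, 0], "hand": -1},
    {"dp": [7.5, -0.575, 0], "twist": [0, 0, 0], "hand": -1},
  ],
)

```text
clock: 25.0
tool_pos: [0.6316, 0.0447, 0.1188]
eef_rot: [0.937, 0.066, -0.05, -0.338]
contact_force: [-0.8, -2.0, -0.8]
opening: 0.246
finger_force: 50.0
```

step_arm(
  motion=[
    {"dp": [1.5, -0.115, 0], "twist": [0, 0, 0], "hand": -1},
    {"dp": [3, -0.23, 0], "twist": [0, 0, 0], "hand": -1},
    {"dp": [4.5, -0.345, 0], "twist": [0, 0, 0], "hand": -1},
    {"dp": [6, -0.46, 0], "twist": [0, 0, 0], "hand": -1},
    {"dp": [7.5, -0.575, 0], "twist": [0, 0, 0], "hand": -1},
  ],
)

```text
clock: 25.62
tool_pos: [0.639, 0.0463, 0.1188]
eef_rot: [0.937, 0.066, -0.05, -0.338]
contact_force: [-0.8, -1.9, -0.5]
opening: 0.245
finger_force: 50.0
```

step_arm(
  motion=[
    {"dp": [1.5, -0.115, 0], "twist": [0, 0, 0], "hand": -1},
    {"dp": [3, -0.23, 0], "twist": [0, 0, 0], "hand": -1},
    {"dp": [3, -0.23, 0], "twist": [0, 0, 0], "hand": -1},
  ],
)

```text
clock: 26.0
tool_pos: [0.6422, 0.047, 0.1188]
eef_rot: [0.937, 0.066, -0.049, -0.338]
contact_force: [-0.5, -2.1, 0.0]
opening: 0.249
finger_force: 50.0
```

```bash
python3 - <<'E'
from plan import *
import pickle
d=snap("wrist"); pickle.dump(d,open("w4.pkl","wb"))
cv2.imwrite("pics/w4.png",cv2.resize(d["pixels"][120:260,200:360],None,fx=4,fy=4,interpolation=3)[...,::-1])
for x in(75,80):print(proj(d,O+RP.apply([x/1000,0,.004])).round(1))
H=np.array([.5902,-.1591,.1747]); s=r.get_state(); p,Rc=s["tool_pos"],R.from_quat(s["eef_rot"])
ys=np.radians(-4.3); out=H+[-.065*np.cos(ys),-.065*np.sin(ys),.014]
print((RP.inv().apply(s["tool_pos"]+Rc.apply([0,0,L])-O)*1000).round(1),s["contact_force"])
b=p+u*.1; print("retreat",rel(b,RT)); print("out from retreat",rel(out,R0,b,Rc),b,out)
E
python3 st.py 4
```

```text
[[281.5 214.8]]
[[281.1 209.6]]
[81.7  0.4  4.1] [-1.31957719 -2.01459064 -1.06059976]
retreat (array([   0.1,    0. , -100. ]), array([ 0.   , -0.001,  0.   ]))
out from retreat (array([-150.1,   98.2,  -63.8]), array([-0.696,  0.052, -0.   ])) [ 0.65596969 -0.01583729  0.19545639] [ 0.52538297 -0.15422638  0.1887    ]
F panel [-0.8  -0.99 -0.31] sd [0.67 0.46 0.54] ball(free) panel [81.62  0.42  4.16] [0.04 0.04 0.01] rotErr [ 0.0002 -0.0011 -0.0001] 26.2
```

View pics/w4.png

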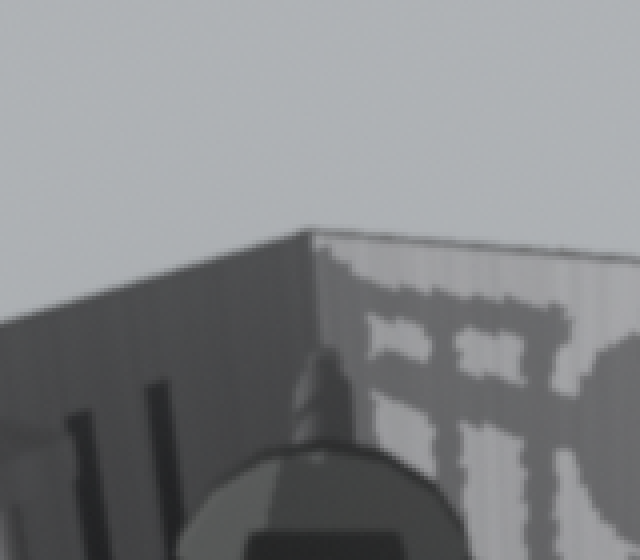

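The ball sits in the corner at (325,355), past the end of the bead. I'm retracting along the pen axis.

step_arm(
  motion=[
    {"dp": [0, 0, -6], "twist": [0, 0, 0], "hand": -1},
    {"dp": [0, 0, -25], "twist": [0, 0, 0], "hand": -1},
    {"dp": [0, 0, -60], "twist": [0, 0, 0], "hand": -1},
    {"dp": [0, 0, -100], "twist": [0, 0, 0], "hand": -1},
    {"dp": [0, 0, -100], "twist": [0, 0, 0], "hand": -1},
  ],
)

```text
clock: 26.82
tool_pos: [0.6581, -0.0183, 0.1977]
eef_rot: [0.938, 0.065, -0.046, -0.337]
contact_force: [0.2, -0.0, -2.2]
opening: 0.242
finger_force: 50.0
```

```bash
python3 - <<'E'
from plan import *
V=np.array([.525,-.030,.210]); print(rel(V,R0), r.get_state()["tool_pos"],r.get_state()["clock"])
E
```

```text
(array([-133.7,  -10.9,    0.4]), array([-0.693,  0.045, -0.003])) [ 0.658099   -0.0182637   0.19767665] 26.825
```

step_arm(
  motion=[
    {"dp": [-25, -2, -5], "twist": [-0.12, 0.01, 0], "hand": -1},
    {"dp": [-55, -4, -6], "twist": [-0.27, 0.02, 0], "hand": -1},
    {"dp": [-85, -7, -6], "twist": [-0.42, 0.03, 0], "hand": -1},
    {"dp": [-113, -9, -3], "twist": [-0.57, 0.042, 0], "hand": -1},
    {"dp": [-132, -10, 0], "twist": [-0.696, 0.052, 0], "hand": -1},
  ],
)

```text
clock: 27.45
tool_pos: [0.5219, -0.0268, 0.208]
eef_rot: [0.997, 0.071, -0.001, 0.001]
contact_force: [-0.2, 0.2, -2.1]
opening: 0.243
finger_force: 50.0
```

step_arm(
  motion=[
    {"dp": [0, 0, 0], "twist": [0, 0, 0], "hand": -1},
    {"dp": [0, 0, 0], "twist": [0, 0, 0], "hand": -1},
    {"dp": [0, 0, 0], "twist": [0, 0, 0], "hand": -1},
  ],
)

```text
clock: 27.82
tool_pos: [0.5251, -0.03, 0.2077]
eef_rot: [0.998, 0.069, -0.0, -0.0]
contact_force: [-0.6, 0.1, -2.3]
opening: 0.247
finger_force: 50.0
```

```bash
python3 - <<'E'
from plan import *
ys=np.radians(-4.3);H=np.array([.5902,-.1591,.1747]); out=H+[-.065*np.cos(ys),-.065*np.sin(ys),.014]
print(rel(out,R0), r.get_state()["tool_pos"],r.get_state()["clock"])
E
```

```text
(array([-16.8, 123.1,  18.9]), array([-0.001,  0.001, -0.002])) [ 0.52512736 -0.02997326  0.20772675] 27.825
```

step_arm(
  motion=[
    {"dp": [-5, 30, 5], "twist": [0, 0, 0], "hand": -1},
    {"dp": [-11, 70, 10], "twist": [0, 0, 0], "hand": -1},
    {"dp": [-15, 105, 15], "twist": [0, 0, 0], "hand": -1},
    {"dp": [-16.8, 123.1, 18.9], "twist": [-0.001, 0.001, -0.002], "hand": -1},
    {"dp": [-16.8, 123.1, 18.9], "twist": [-0.001, 0.001, -0.002], "hand": -1},
  ],
)

```text
clock: 28.45
tool_pos: [0.5248, -0.1547, 0.1888]
eef_rot: [0.998, 0.069, -0.0, 0.0]
contact_force: [-1.0, 0.2, -1.9]
opening: 0.245
finger_force: 50.0
```

step_arm(
  motion=[
    {"dp": [0, 0, 0], "twist": [0, 0, 0], "hand": -1},
    {"dp": [0, 0, 0], "twist": [0, 0, 0], "hand": -1},
  ],
)

```text
clock: 28.7
tool_pos: [0.5254, -0.1512, 0.1895]
eef_rot: [0.997, 0.072, 0.0, -0.0]
contact_force: [0.1, 0.9, -1.8]
opening: 0.249
finger_force: 50.0
```

```bash
python3 - <<'E'
from plan import *
H=np.array([.5902,-.1591,.1747]); d=snap("wrist"); e=snap("scene"); s=r.get_state(); print(s["tool_pos"],rel(H+[0,0,.014],R0),s["clock"])
a=cv2.resize(d["pixels"][120:300,200:360],None,fx=2.4,fy=2.4); b=cv2.resize(e["pixels"][170:290,190:310],None,fx=3.3,fy=3.3)
im=np.zeros((440,790,3),np.uint8); im[:a.shape[0],:a.shape[1]]=a; im[:b.shape[0],392:392+b.shape[1]]=b; cv2.imwrite("pics/m5.png",cv2.convertScaleAbs(im,alpha=1.4)[...,::-1])
E
```

```text
[ 0.52527359 -0.15180655  0.18956632] (array([63.2, 16.5,  0.9]), array([ 0.001, -0.   ,  0.004])) 28.8
```

View pics/m5.png

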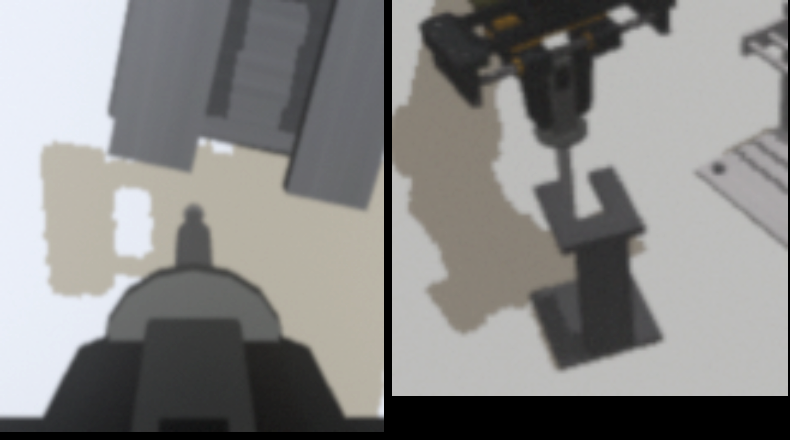

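The pen is upright in front of the fork mouth: tip at (193,215) in the wrist view, gap above and to the right of it. I'm letting it settle before sliding in.

step_arm(
  motion=[
    {"dp": [0, 0, 0], "twist": [0, 0, 0], "hand": -1},
    {"dp": [0, 0, 0], "twist": [0, 0, 0], "hand": -1},
  ],
)

```text
clock: 29.05
tool_pos: [0.525, -0.1529, 0.1895]
eef_rot: [0.997, 0.071, 0.0, 0.001]
contact_force: [-0.5, -0.1, -1.9]
opening: 0.246
finger_force: 50.0
```

```bash
python3 - <<'E'
from plan import *
H=np.array([.5902,-.1591,.1747]); s=r.get_state(); print(s["tool_pos"],s["contact_force"],rel(H+[0,0,.014],R0),s["clock"])
E
```

```text
[ 0.52504558 -0.15289172  0.18945801] [-0.51505374 -0.14690724 -1.90248113] (array([63.6, 15.4,  0.8]), array([ 0.001, -0.   ,  0.003])) 29.05
```

step_arm(
  motion=[
    {"dp": [12, 2.7, 0], "twist": [0, 0, 0], "hand": -1},
    {"dp": [26, 5.8, 0], "twist": [0, 0, 0], "hand": -1},
    {"dp": [40, 9, 0], "twist": [0, 0, 0], "hand": -1},
    {"dp": [54, 12, 0], "twist": [0, 0, 0], "hand": -1},
    {"dp": [63.6, 14.2, 0], "twist": [0, 0, 0], "hand": -1},
  ],
)

```text
clock: 29.68
tool_pos: [0.5914, -0.1581, 0.1894]
eef_rot: [0.997, 0.071, 0.001, 0.001]
contact_force: [-0.1, 0.2, -1.4]
opening: 0.245
finger_force: 50.0
```

step_arm(
  motion=[
    {"dp": [0, 0, 0], "twist": [0, 0, 0], "hand": -1},
    {"dp": [0, 0, 0], "twist": [0, 0, 0], "hand": -1},
    {"dp": [0, 0, 0], "twist": [0, 0, 0], "hand": -1},
    {"dp": [0, 0, 0], "twist": [0, 0, 0], "hand": -1},
  ],
)

```text
clock: 30.18
tool_pos: [0.5897, -0.1582, 0.1895]
eef_rot: [0.997, 0.071, -0.0, 0.001]
contact_force: [-0.3, -0.5, -1.1]
opening: 0.245
finger_force: 50.0
```

```bash
python3 - <<'E'
from plan import *
H=np.array([.5902,-.1591,.1747]); s=r.get_state(); print(s["tool_pos"],s["contact_force"],rel(H,R0),s["clock"])
E
```

```text
[ 0.58967435 -0.15820611  0.18947515] [-0.28169147 -0.52323792 -1.06479892] (array([ 0.4,  0.9, 14.8]), array([0.001, 0.   , 0.002])) 30.175
```

step_arm(
  motion=[
    {"dp": [1.5, 1.2, 5], "twist": [0, 0, 0], "hand": -1},
    {"dp": [1.5, 1.2, 10], "twist": [0, 0, 0], "hand": -1},
    {"dp": [1.5, 1.2, 13], "twist": [0, 0, 0], "hand": -1},
    {"dp": [1.5, 1.2, 14], "twist": [0, 0, 0], "hand": -1},
    {"dp": [1.5, 1.2, 14], "twist": [0, 0, 0], "hand": -1},
  ],
)

```text
clock: 30.8
tool_pos: [0.5916, -0.1591, 0.1753]
eef_rot: [0.997, 0.071, 0.0, 0.001]
contact_force: [0.8, 0.3, -1.0]
opening: 0.248
finger_force: 50.0
```

```bash
python3 st.py 6; python3 -c "
from plan import *
print(r.get_state()['tool_pos'])"
```

```text
F panel [ 0.12  0.52 -1.57] sd [0.48 0.48 0.52] ball(free) panel [ -12.01 -286.43   25.79] [0.06 0.03 0.09] rotErr [ 0.6974 -0.0529  0.0022] 31.05
[ 0.59173844 -0.15916701  0.1755609 ]
```

Not touching yet (0.9 mm high by position). I'm lowering a little more.

step_arm(
  motion=[
    {"dp": [0, 0, 0.6], "twist": [0, 0, 0], "hand": -1},
    {"dp": [0, 0, 0.9], "twist": [0, 0, 0], "hand": -1},
    {"dp": [0, 0, 0.9], "twist": [0, 0, 0], "hand": -1},
    {"dp": [0, 0, 0.9], "twist": [0, 0, 0], "hand": -1},
  ],
)

```text
clock: 31.55
tool_pos: [0.5917, -0.1592, 0.1747]
eef_rot: [0.997, 0.071, 0.0, 0.001]
contact_force: [-0.7, 1.0, 0.8]
opening: 0.247
finger_force: 50.0
```

```bash
python3 st.py 6; python3 -c "
from plan import *
print(r.get_state()['tool_pos'])"
```

```text
F panel [-0.45  0.62  2.07] sd [0.33 0.28 0.69] ball(free) panel [ -12.05 -286.43   25.  ] [0.01 0.01 0.01] rotErr [ 0.6973 -0.0528  0.0021] 31.8
[ 0.59165808 -0.15916383  0.17468519]
```

It's seated on the fork, carrying about 3.6 N. I'm releasing it.

step_arm(
  motion=[
    {"dp": [0, 0, 0], "twist": [0, 0, 0], "hand": -0.4},
    {"dp": [0, 0, 0], "twist": [0, 0, 0], "hand": -0.2},
    {"dp": [0, 0, 0], "twist": [0, 0, 0], "hand": 0.2},
    {"dp": [0, 0, 0], "twist": [0, 0, 0], "hand": 0.6},
    {"dp": [0, 0, 0], "twist": [0, 0, 0], "hand": 0.6},
  ],
)

```text
clock: 32.42
tool_pos: [0.5916, -0.1592, 0.1745]
eef_rot: [0.997, 0.071, 0.0, 0.001]
contact_force: [0.5, -0.3, -0.1]
opening: 0.719
finger_force: 0.0
```

step_arm(
  motion=[
    {"dp": [0, 0, 0], "twist": [0, 0, 0], "hand": 0.6},
    {"dp": [0, 0, 0], "twist": [0, 0, 0], "hand": 0.6},
    {"dp": [0, 0, -15], "twist": [0, 0, 0], "hand": 0.6},
    {"dp": [0, 0, -40], "twist": [0, 0, 0], "hand": 0.6},
    {"dp": [0, 0, -80], "twist": [0, 0, 0], "hand": 0.6},
  ],
)

```text
clock: 33.05
tool_pos: [0.591, -0.1589, 0.2554]
eef_rot: [0.997, 0.071, -0.001, 0.0]
contact_force: [0.1, 0.6, 0.4]
opening: 0.795
finger_force: 0.0
```

step_arm(
  motion=[
    {"dp": [0, 0, -50], "twist": [0, 0, 0], "hand": 0.6},
    {"dp": [-40, 0, -100], "twist": [0, 0, 0], "hand": 0.6},
    {"dp": [-40, 0, -100], "twist": [0, 0, 0], "hand": 0.6},
    {"dp": [-40, 0, -100], "twist": [0, 0, 0], "hand": 0.6},
  ],
)

```text
clock: 33.55
tool_pos: [0.552, -0.1645, 0.355]
eef_rot: [0.997, 0.071, 0.001, 0.001]
contact_force: [0.2, 0.2, -0.0]
opening: 0.803
finger_force: 0.0
```

```bash
python3 - <<'E'
from plan import *
d=snap("wrist"); e=snap("scene"); s=r.get_state(); print(s["tool_pos"],s["contact_force"],s["clock"])
a=cv2.resize(d["pixels"],(480,360)); b=cv2.resize(e["pixels"][180:290,200:300],None,fx=3,fy=3)
im=np.zeros((360,785,3),np.uint8); im[:,:480]=a; im[:330,482:782]=b; cv2.imwrite("pics/m6.png",cv2.convertScaleAbs(im,alpha=1.3)[...,::-1])
W=cloud(d); m=(abs(W[...,0]-.59)<.04)&(abs(W[...,1]+.16)<.04)&(W[...,2]>.205)&(W[...,2]<.22); p=W[m]; print(cv2.minAreaRect((p[:,:2]*1000).astype(np.float32)),p[:,2].mean())
E
```

```text
[ 0.55192145 -0.1640959   0.35344126] [ 0.65112722 -0.15546339  0.18490647] 33.65
((590.7802124023438, -159.8768310546875), (22.240184783935547, 21.830406188964844), 8.330147743225098) 0.2115517246233856
```

View pics/m6.png

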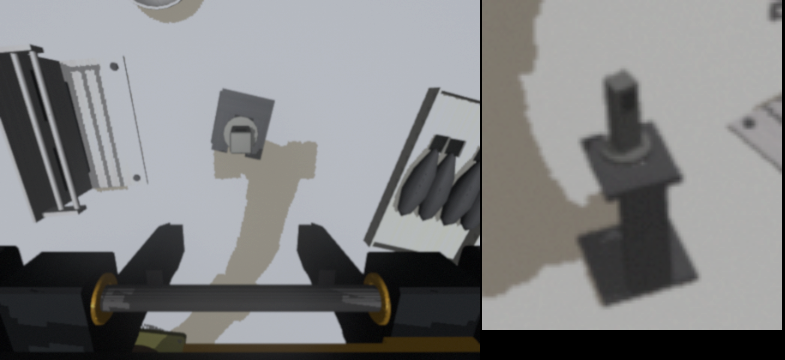

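The probe hangs upright in the fork, with its handle at (240,140) in the wrist view. The gripper is clear and nothing else looks moved.

```bash
python3 -c "
from plant import r
print(r.finish_job())"
```

```text
the job is handed in; nothing more can be done
None
```

I ran the probe along the whole seam from the near end to the far end with the spring in by about 5 mm (1.7 N), hung it back upright in the fork stand, let go, and handed the job in at about 34 s; the verdict was not shown.

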